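Flip the tip box shut

ROBOT

A 6-joint arm with a two-finger parallel gripper is mounted at the origin on the work surface. World frame = base frame: x ahead of the robot, y to its left, z up, the work surface at z = 0. Lengths are in m, angles in rad, forces in N, time in s.
With the tool pointing down it reaches from about 0.3 to 0.875 m from the base axis. Payload 6.4 kg.
Tool frame: the origin (TCP) lies at the very end of the fingers, on their centre line; the grasp point (between the pads) lies 19 mm behind it (arm.hold_point_z is the distance from the TCP to the grasp point, in m); z points along the fingers, y is the line along which they close (so a half turn about z gives the same grasp; the last joint's range is limited). The gripper opens to 88 mm and grips with 3 to 60 N. Pads are 18 mm wide; open, the fingers measure 123 mm over their backs; the gripper's body (75 mm by 187 mm) begins 45 mm behind the grasp point.
Start: joints at [1.122, 0.181, 1.607, -0, 1.354, -0.206], TCP at [0.138, 0.558, 0.239] pointing down, gripper open.
Joint ranges: [-2.99, 2.99], [-0.89, 2.07], [0.3, 2.58], [-1.14, 4.28], [0, 2.63], [-3.12, 3.12]. Speed limits (rad/s): [2.57, 2.57, 3.01, 3.14, 3.14, 3.14].

INTERFACE

Orientations are given as a unit quaternion [w, x, y, z].
In Python, from workcell import readout, get_image, job, arm gives the robot as it stands. The module is installed in compiled form; this text tells all that it offers.
- The arm moves only by the tool arm_command, never from a script. Its argument "series" is a list of rows, each an object of numbers: "rx", "ry", "rz": the turn, a rotation vector about the tool's x, y, z in degrees; "tx", "ty", "tz": the shift along the tool's x, y, z in m; "claw": the opening, from 0 (shut) to 1 (fully open). In form: [{"rx": .., "ry": .., "rz": .., "tx": .., "ty": .., "tz": .., "claw": ..}, ...]. A call has exactly 5 rows; each row is the pose to reach, as a shift and turn from the pose commanded when the call began, along the tool's axes at that moment; what a row does not reach only later rows make up. A row lasts 1/8 s, in which the tool goes at most 62.5 mm and 10.7 degrees, less where a joint would pass 70% of its speed; a pose out of reach is approached as far as the arm can. A call with a gripper value outside its range is refused whole. The fingers move at their own pace and stop on an object; "grip_force" is the grip in N (left out, the last holds). Time passes only in rows, so rows that repeat a pose let the fingers close, or fill a call up. It gives the time, the measured TCP pose, the force, the opening and the grip force at its end, in the units of the state.
- readout.observe(): the state, without advancing time (a new reading comes with each control period).
- get_image(name): name is "scene" or "top" or "wrist"; returns a dict with "pixels" (400x640x3 uint8, blue, green, red), "z_map" (400x640 float32, m along the optical axis (not along the pixel's ray), 0 where there is no reading), "fov_y" (degrees; the focal length in pixels is half the picture's height over the tangent of half this angle, whatever the lens; pixels are square), "cx", "cy" (the principal point, pixels), "view" (4x4, takes a point from world to camera coordinates). Camera axes: x right, y up, looking along -z (the intrinsics and any distortion apply to the point x, -y, -z); pixel columns grow to the right and rows downward; lengths in m; the calibration is good to about 2 mm. A picture is of the moment at which its call begins.
- job.finish_job(): hands the job in; it is judged then, once.
The state is a dict: "t": time; "joint_positions": joint angles; "joint_vel": joint speeds; "joint_efforts": joint torques, N m; "eef_pos": TCP position; "orientation": TCP orientation; "wrist_force": force on the tool from outside, world axes, zero at the start; "moment": the same for the moment, N m; "opening": opening from 0.0 (shut) to 1.0 (fully open); "gripper_force": force on a finger pad.
Only numpy, scipy, OpenCV 4.12 (cv2) and the standard library are available. Lean on these libraries where they do the work, as an engineer would, in place of code of your own. Each camera call takes 0.05 s, during which the arm holds its last target. There are 200 camera calls.

TASK

Two pipette tip boxes stand open on the bench; one still has tips in it. Close that one: push its lid over with the fingertips and press it down until it is fully shut, without touching the clean tips or the inside of the lid, and without picking the box up, tipping it or shoving it out of its place. Leave the empty box standing open and the other labware undisturbed.

Things in the scene. Friction and masses are not known exactly. Their poses are not given: they have to be found in the camera images.
- box_tips: a pipette tip box, 86 mm (x) by 123 mm (y); white base 58 mm high whose top is a blue 8 x 12 grid plate, loose on the bench, about 0.3 kg with the lid. Origin: centre of its underside; z up, front faces its own -x, the lid hinges along its rear (+x) long top edge. This is the one that holds tips.
- tips: the pale-blue tips standing in box_tips: seven of the twelve short rows, filling the grid plate from its own -y end to 8 mm past the middle, sticking up 13 mm above the plate (71 mm above the bench). Fixed to the box; origin and axes are those of box_tips.
- lid_tips (a joint): lid hinge of the box with tips, rad: 0 = fully shut, its rim flush on the base; grows as it opens; about 1.57 = lid on edge; stop at 1.95. Starts open at 1.6 to 1.9. Stiff hinge (about 0.035 N m friction), no spring or latch: the lid stays at any angle it is left, so push it all the way.
- lid_tips_hinge (a point): middle of the hinge line of box_tips: 43 mm to the rear (+x) of the box's centre, 58 mm above the bench; axes as the box, the hinge line runs along its y.
- lid_tips_top (a point): centre of the flat outer face of that lid, z out of the face. The lid is a frosted pale-blue hood, 86 x 123 mm, 40 mm deep, 2.2 mm walls, 45 g. In the lid this point lies 43 mm from the hinge line along the face and 40 mm off it. Shut, the face is the level top, 98 mm above the bench; open, it looks to the rear of the box and the lid's upper edge is about 150 mm above the bench.
- lid_tips_tab (a point): middle of the small thumb tab on the front rim of that lid: in the lid, 90 mm from the hinge line; 62 mm above the bench when shut.
- lid_inside: the inner faces of that lid (to be kept clean); origin on the hinge line, at lid_tips_hinge, axes turning with the lid: x from the front rim to the hinge, y along the hinge, z out through the lid's flat face.
- box_empty: a pipette tip box, 86 mm (x) by 123 mm (y); white base 58 mm high whose top is a blue 8 x 12 grid plate, loose on the bench, about 0.3 kg with the lid. Origin: centre of its underside; z up, front faces its own -x, the lid hinges along its rear (+x) long top edge. This one is empty and stays open.
- lid_empty (a joint): lid hinge of the empty box, rad: 0 = fully shut, its rim flush on the base; grows as it opens; about 1.57 = lid on edge; stop at 1.95. Starts open at 1.6 to 1.9. Stiff hinge (about 0.035 N m friction), no spring or latch: the lid stays at any angle it is left, so push it all the way.
- tube_rack: blue grid rack, 105 (x) x 125 (y) x 62 mm, with five clear tubes with lilac caps up to 116 mm high; loose; origin: centre of the underside.
- pipette: white hand pipette with lilac plunger lying on the bench along its own y, 260 mm long, 26 mm thick; loose; origin on the bench under its middle.
- beaker: glass beaker, 88 mm across, 118 mm high; loose; origin: centre of the underside.
- flask: conical glass flask, 88 mm across the foot, 123 mm high; loose; origin: centre of the underside.
- small_bottle: cream bottle with a black cap, 66 mm across, 125 mm high; loose; origin: centre of the underside.

How it is judged:
By the outcome, as a careful person would: the job done as asked, in the order asked, and still so for the second after the job is handed in, with the robot touching nothing.
It also fails if it takes over 35 s, if anything falls off the work surface, if the arm or the gripper's body presses on something with over 40 N, if the wrist force passes 120 N, or if a joint passes its speed limit or range.

## Working session

There is one attempt and no reset: what is moved stays moved. The work goes in short steps, Python scripts to look and compute and a tool call to move; the robot and the scene stay as the last step left them, time stands still between calls to the robot, and variables do not carry over. Pictures are saved under pics/ and viewed, at most 10 in all, crops included, and the job is handed in when it is done.

Besides the shell and the picture viewer there is one more tool, called after ">>>" as name(argument=value, ...), one argument or row to a line, values as JSON. arm_command: Moves the arm, as the interface text tells. Its arguments: {"type":"object","properties":{"series":{"type":"array"},"grip_force":{"type":"number"}},"required":["series"]}

```bash
mkdir -p pics; cat > h.py <<'E'
import numpy as np, cv2
from workcell import readout, get_image
def grab(n):
    im=get_image(n); np.savez(f'{n}.npz',**{k:np.array(v) for k,v in im.items()}); return im
def cloud(im):
    h,w=im['z_map'].shape; f=h/2/np.tan(np.radians(float(im['fov_y'])/2))
    u,v=np.meshgrid(np.arange(w),np.arange(h)); z=im['z_map']
    p=np.stack([(u-im['cx'])/f*z,-(v-im['cy'])/f*z,-z,np.ones_like(z)],-1)
    return (p@np.linalg.inv(im['view']).T)[...,:3]
E
python3 - <<'E'
from h import *
for n in('scene','top'):
    im=grab(n); cv2.imwrite(f'pics/{n}1.png',im['pixels']); print({k:im[k] for k in im if k not in('pixels','z_map')})
print(readout.observe())
E
```

```text
{'fov_y': 50.39251506778707, 'cx': 324.09014954717014, 'cy': 200.85985265818164, 'view': array([[-0.20022883,  0.97967413, -0.01212529,  0.23249494],
       [-0.61502628, -0.11604801,  0.77992021,  0.27925565],
       [ 0.76266054,  0.16361988,  0.62576149, -1.62571915],
       [ 0.        ,  0.        ,  0.        ,  1.        ]])}
{'fov_y': 54.77105162558683, 'cx': 317.6534905674997, 'cy': 201.3477324266995, 'view': array([[ 0.02009739, -0.99978797, -0.00448437, -0.11034747],
       [ 0.98866443,  0.01920589,  0.1489086 , -0.55701528],
       [-0.1487909 , -0.00742621,  0.9888408 , -0.89666303],
       [ 0.        ,  0.        ,  0.        ,  1.        ]])}
{'t': 0.1, 'joint_positions': array([ 1.12172160e+00,  1.81457050e-01,  1.60788074e+00, -3.26575194e-05,
        1.35379685e+00, -2.06288274e-01]), 'joint_vel': array([-0.0006965 , -0.00190325, -0.00236778,  0.00072254,  0.00230761,
        0.00080702]), 'joint_efforts': array([ 2.42304395e-04, -4.34819841e+01, -3.42691791e+01,  7.05210795e-02,
        3.41184530e-02, -3.22199458e-05]), 'eef_pos': array([0.13801191, 0.55770567, 0.23791886]), 'orientation': array([-2.33048606e-04,  1.21091759e-01,  9.92641018e-01, -7.35101310e-04]), 'wrist_force': array([ 0.12946782,  0.89732986, -0.35301829]), 'moment': array([-0.0401064 ,  0.01833908, -0.00897899]), 'gripper_force': 0.0, 'opening': 1.001976902560427}
```

View pics/scene1.png

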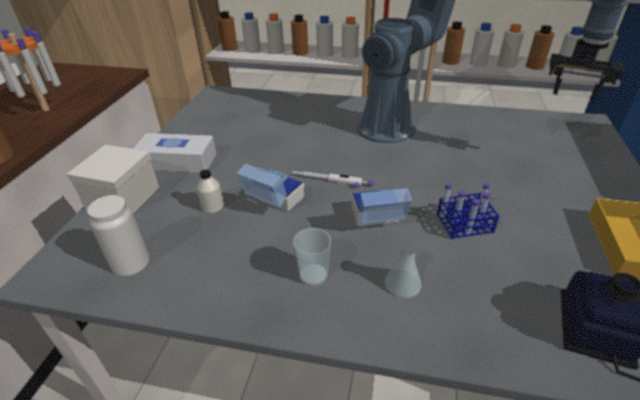

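View pics/top1.png

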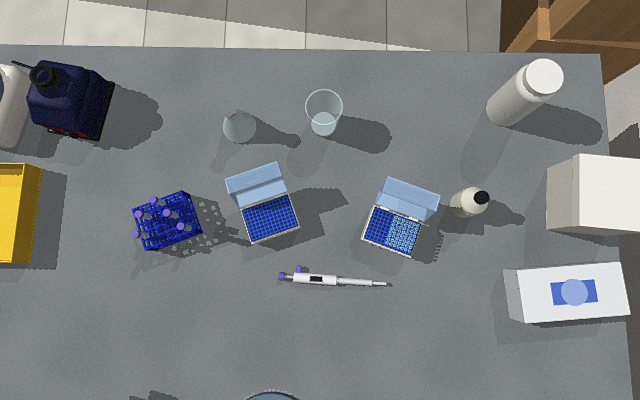

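The top view shows the box with tips at about (395,230), with its lid at the rear (410,195). The empty box is at (270,218) and the small bottle at (470,202), right beside the lid. I'll measure the tips box from the depth and an enlarged crop.

```bash
python3 - <<'E'
from h import *
im=dict(np.load('top.npz')); P=cloud(im)
c=im['pixels'][165:275,345:500]; cv2.imwrite('pics/crop1.png',cv2.resize(c,None,fx=5,fy=5,interpolation=cv2.INTER_CUBIC))
sub=P[165:275,345:500].reshape(-1,3); sub=sub[np.isfinite(sub).all(1)]
for lo,hi in((.05,.066),(.066,.08),(.08,.2)):
    m=(sub[:,2]>lo)&(sub[:,2]<hi)&(sub[:,1]>-.235); q=sub[m]
    r=cv2.minAreaRect((q[:,:2]*1000).astype(np.float32)); print(lo,m.sum(),r,cv2.boxPoints(r).round().tolist(), q[:,2].max())
for n in('top','scene'):
    print(n)
    d=dict(np.load(n+'.npz')); Q=cloud(d).reshape(-1,3)
    Q=Q[(Q[:,0]>.4)&(Q[:,0]<.75)&(Q[:,1]>-.32)&(Q[:,1]<-.05)&(Q[:,2]>.03)]
    b=Q[:,2]
    np.save(n+'_q.npy',Q)
    m=(Q[:,2]>.1)
    print(m.sum(), Q[m].min(0),Q[m].max(0))
E
```

```text
0.05 275 ((505.5088195800781, -220.38136291503906), (28.459306716918945, 94.43583679199219), 89.92323303222656) [[458.0, -235.0], [553.0, -235.0], [553.0, -206.0], [458.0, -206.0]] 0.06264334186659604
0.066 2 ((554.6795654296875, -234.4751739501953), (2.6606383323669434, 0.0), 174.38853454589844) [[556.0, -235.0], [556.0, -235.0], [553.0, -234.0], [553.0, -234.0]] 0.0708530024520777Traceback (most recent call last):
  File "<stdin>", line 7, in <module>
    return umr_maximum(a, axis, None, out, keepdims, initial, where)
ValueError: zero-size array to reduction operation maximum which has no identity
```

View pics/crop1.png

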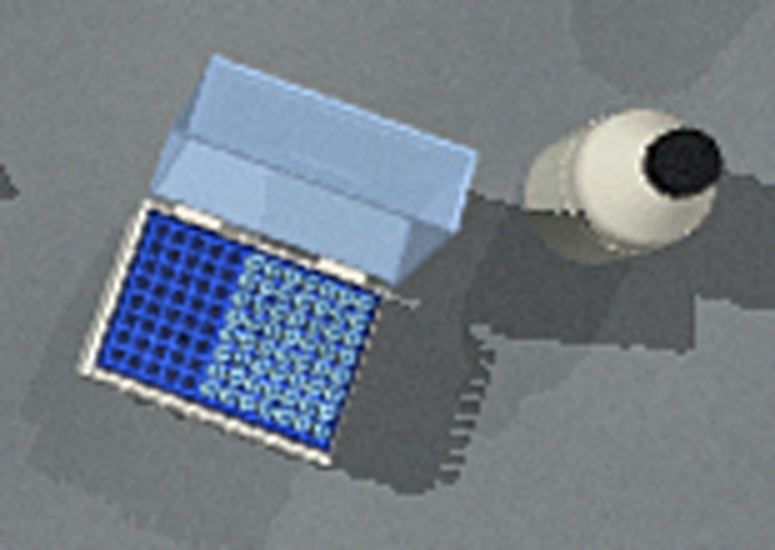

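The crop shows the base's top corners at crop px (148,205), (85,372), (330,462) and (383,292). The lid's outer upper corners are at (215,58) and (475,152), and the rim-side front edge runs from (190,135) to (460,232).

```bash
cat >> h.py <<'E'
def ray(im,u,v,z):
    f=200/np.tan(np.radians(float(im['fov_y'])/2)); V=np.linalg.inv(im['view'])
    d=V[:3,:3]@np.array([(u-im['cx'])/f,-(v-im['cy'])/f,-1]); o=V[:3,3]
    return o+d*(z-o[2])/d[2]
def proj(im,p):
    f=200/np.tan(np.radians(float(im['fov_y'])/2)); q=im['view']@np.append(p,1); return np.array([im['cx']+f*q[0]/-q[2], im['cy']-f*q[1]/-q[2]])
E
python3 - <<'E'
from h import *
from scipy.optimize import least_squares
im=dict(np.load('top.npz')); print('cam',np.linalg.inv(im['view'])[:3,3])
px=lambda a,b:(345+(a+.5)/5-.5,165+(b+.5)/5-.5)
base=[(148,205),(85,372),(330,462),(383,292)]
W=[ray(im,*px(*c),.058) for c in base]
for w in W: print(w.round(4))
print([round(float(np.linalg.norm(W[i]-W[(i+1)%4])),4) for i in range(4)])
# model fit: x,y,yaw,theta. lid pts in lid frame: along face s from hinge (0..86), d off (0..40)
def box(p,l):
    c,s=np.cos(p[2]),np.sin(p[2]); return np.array([p[0]+c*l[0]-s*l[1],p[1]+s*l[0]+c*l[1],l[2]])
def lid(p,s,y,d):
    t=p[3]; return box(p,(.043-s*np.cos(t)+d*np.sin(t),y,.058+s*np.sin(t)+d*np.cos(t)))
h=.0615
B=[(.043,h,.058),(-.043,h,.058),(-.043,-h,.058),(.043,-h,.058)]
L=[((215,58),(.086,h,.04)),((475,152),(.086,-h,.04)),((190,135),(.086,h,0)),((460,232),(.086,-h,0))]
def res(p): return np.concatenate([proj(im,box(p,b))-px(*c) for b,c in zip(B,base)]+[proj(im,lid(p,*l))-px(*c) for c,l in L])
r=least_squares(res,[.5,-.2,-.3,1.75],loss='soft_l1'); print(r.x,res(r.x).round(1).reshape(-1,2).tolist())
p=r.x
for n,q in (('hinge',box(p,(.043,0,.058))),('lidtop',lid(p,.043,0,.04)),('upper outer edge',lid(p,.086,0,.04)),('upper rim',lid(p,.086,0,0))): print(n,q.round(4))
sc=dict(np.load('scene.npz'))
# bottle
print('cap',ray(im,*px(683,162),.125), 'scene cap check', proj(sc,ray(im,*px(683,162),.125)))
print('lid corners in scene',[proj(sc,lid(p,*l)).round(1).tolist() for _,l in L])
P=cloud(im); print('depth pts', P[185:200:5,400:421:10].round(3).tolist(), np.mean(im['z_map']>0))
c=sc['pixels'][130:290,220:440]; cv2.imwrite('pics/crop2.png',cv2.resize(c,None,fx=3.6,fy=3.6,interpolation=cv2.INTER_CUBIC))
E
```

```text
cam [ 0.4195036  -0.10628491  0.96910651]
[ 0.549  -0.2343  0.058 ]
[ 0.4691 -0.2045  0.058 ]
[ 0.4295 -0.3189  0.058 ]
[ 0.5096 -0.3452  0.058 ]
[0.0852, 0.121, 0.0843, 0.1177]
[ 0.4890758  -0.27668645 -0.34047014  1.80262955] [[-0.5, -0.5], [-0.1, 0.0], [0.6, 0.7], [1.6, 0.3], [-0.4, -0.4], [0.7, 0.1], [-0.5, -0.3], [-0.6, 0.1]]
hinge [ 0.5296 -0.291   0.058 ]
lidtop [ 0.5756 -0.3073  0.0907]
upper outer edge [ 0.5849 -0.3106  0.1325]
upper rim [ 0.5482 -0.2976  0.1417]
cap [ 0.56325534 -0.46121183  0.125     ] scene cap check [205.24599155 170.99134947]
lid corners in scene [[271.9, 185.9], [235.9, 172.5], [280.2, 175.6], [244.5, 162.9]]
depth pts [[[0.585, -0.28, 0.137], [0.585, -0.302, 0.134], [0.612, -0.359, 0.002]], [[0.573, -0.279, 0.138], [0.574, -0.302, 0.136], [0.575, -0.324, 0.135]], [[0.562, -0.279, 0.138], [0.562, -0.301, 0.139], [0.563, -0.323, 0.136]]] 0.99595703125
```

View pics/crop2.png

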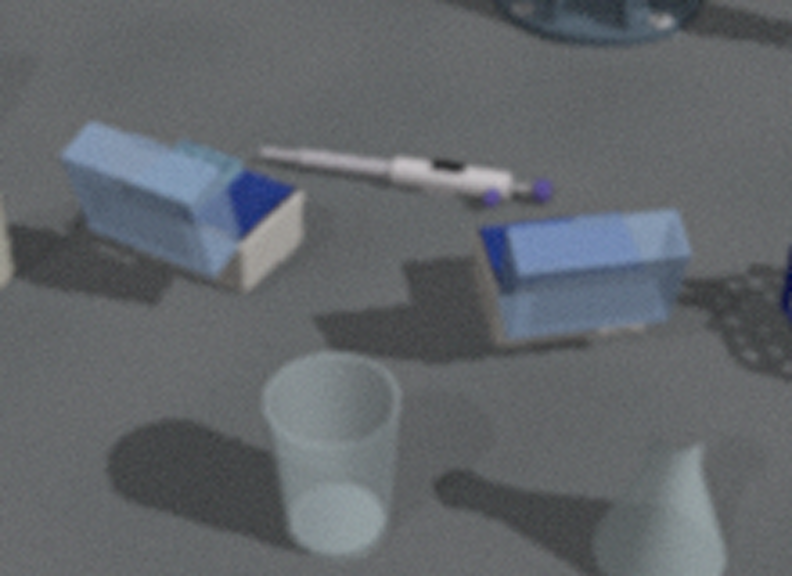

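The fit holds to under 2 px: box centre is (0.489,-0.277), yaw -19.5°, lid at about 1.80 rad. The scene crop agrees, with the predicted lid corners falling on the lid at crop (195,210) and (65,155). I'll move over and behind the lid with the fingers closed.

>>> arm_command(
  series=[
    {"tx":-0.68,"ty":-0.739,"tz":0.02,"rz":5.6,"claw":0},
    {"tx":-0.68,"ty":-0.739,"tz":0.02,"rz":5.6,"claw":0},
    {"tx":-0.68,"ty":-0.739,"tz":0.02,"rz":5.6,"claw":0},
    {"tx":-0.68,"ty":-0.739,"tz":0.02,"rz":5.6,"claw":0},
    {"tx":-0.68,"ty":-0.739,"tz":0.02,"rz":5.6,"claw":0},
  ],
  grip_force=10,
)

```text
$.series[0]: bad value
```

```bash
cat >> h.py <<'E'
from scipy.spatial.transform import Rotation as R
C=np.array([.489,-.2767]); YAW=-.3405; bxv=np.array([np.cos(YAW),np.sin(YAW)]); byv=np.array([-bxv[1],bxv[0]])
def go(*targets):
    s=readout.observe(); Rm=R.from_quat(np.roll(s['orientation'],-1)); p=s['eef_pos']
    Rt=R.from_matrix(np.array([[-bxv[0],byv[0],0],[-bxv[1],byv[1],0],[0,0,-1]]))
    q=p[:2]-C; print('t',s['t'],'box',(q@bxv).round(4),(q@byv).round(4),p[2].round(4),'F',s['wrist_force'].round(2),'open',round(float(s['opening']),2))
    for bx,by,z in targets:
        w=np.append(C+bx*bxv+by*byv,z); print((bx,by,z),'shift',Rm.inv().apply(w-p).round(4),'rot',np.degrees((Rm.inv()*Rt).as_rotvec()).round(2))
E
python3 -c "
from h import *
go((.14,0,.218))"
```

```text
t 0.1 box -0.6095 0.6693 0.2379 F [ 0.13  0.9  -0.35] open 1.0
(0.14, 0, 0.218) shift [-0.6806 -0.7392  0.0208] rot [-0.09 -0.01  5.6 ]
```

>>> arm_command(
  series=[
    {"rx":0,"ry":0,"rz":5.6,"tx":-0.68,"ty":-0.739,"tz":0.02,"claw":0},
    {"rx":0,"ry":0,"rz":5.6,"tx":-0.68,"ty":-0.739,"tz":0.02,"claw":0},
    {"rx":0,"ry":0,"rz":5.6,"tx":-0.68,"ty":-0.739,"tz":0.02,"claw":0},
    {"rx":0,"ry":0,"rz":5.6,"tx":-0.68,"ty":-0.739,"tz":0.02,"claw":0},
    {"rx":0,"ry":0,"rz":5.6,"tx":-0.68,"ty":-0.739,"tz":0.02,"claw":0},
  ],
  grip_force=10,
)

```text
t: 0.72
eef_pos: [0.2886, 0.2824, 0.2323]
orientation: [0.0, 0.169, 0.986, 0.0]
wrist_force: [0.7, 0.5, 0.6]
opening: 0.459
gripper_force: 0.0
```

>>> arm_command(
  series=[
    {"rx":0,"ry":0,"rz":0,"tx":-0.515,"ty":-0.461,"tz":0.014,"claw":0},
    {"rx":0,"ry":0,"rz":0,"tx":-0.515,"ty":-0.461,"tz":0.014,"claw":0},
    {"rx":0,"ry":0,"rz":0,"tx":-0.515,"ty":-0.461,"tz":0.014,"claw":0},
    {"rx":0,"ry":0,"rz":0,"tx":-0.515,"ty":-0.461,"tz":0.014,"claw":0},
    {"rx":0,"ry":0,"rz":0,"tx":-0.515,"ty":-0.461,"tz":0.014,"claw":0},
  ],
)

```text
t: 1.35
eef_pos: [0.4386, 0.0079, 0.2261]
orientation: [0.0, 0.17, 0.985, 0.0]
wrist_force: [1.5, 0.8, 0.1]
opening: 0.004
gripper_force: 0.0
```

```bash
python3 -c "
from h import *
go((.14,0,.218))"
```

```text
t 1.35 box -0.1425 0.2514 0.2261 F [1.55 0.82 0.14] open 0.0
(0.14, 0, 0.218) shift [-0.2827 -0.2512  0.0081] rot [ 0.02  0.02 -0.04]
```

>>> arm_command(
  series=[
    {"rx":0,"ry":0,"rz":0,"tx":-0.283,"ty":-0.251,"tz":0.008,"claw":0},
    {"rx":0,"ry":0,"rz":0,"tx":-0.283,"ty":-0.251,"tz":0.008,"claw":0},
    {"rx":0,"ry":0,"rz":0,"tx":-0.283,"ty":-0.251,"tz":0.008,"claw":0},
    {"rx":0,"ry":0,"rz":0,"tx":-0.283,"ty":-0.251,"tz":0.008,"claw":0},
    {"rx":0,"ry":0,"rz":0,"tx":-0.283,"ty":-0.251,"tz":0.008,"claw":0},
  ],
)

```text
t: 1.98
eef_pos: [0.5898, -0.2653, 0.2189]
orientation: [-0.0, 0.17, 0.986, 0.0]
wrist_force: [0.1, 0.5, 0.6]
opening: 0.006
gripper_force: 0.0
```

```bash
python3 -c "
from h import *
go((.14,0,.218))"
```

```text
t 1.975 box 0.0912 0.0444 0.2189 F [0.12 0.47 0.61] open 0.01
(0.14, 0, 0.218) shift [-0.0488 -0.0444  0.0009] rot [ 0.02 -0.04 -0.02]
```

>>> arm_command(
  series=[
    {"rx":0,"ry":0,"rz":0,"tx":-0.049,"ty":-0.044,"tz":0,"claw":0},
    {"rx":0,"ry":0,"rz":0,"tx":-0.049,"ty":-0.044,"tz":0.0,"claw":0},
    {"rx":0,"ry":0,"rz":0,"tx":-0.049,"ty":-0.044,"tz":0.045,"claw":0},
    {"rx":0,"ry":0,"rz":0,"tx":-0.049,"ty":-0.044,"tz":0.09,"claw":0},
    {"rx":0,"ry":0,"rz":0,"tx":-0.049,"ty":-0.044,"tz":0.107,"claw":0},
  ],
)

```text
t: 2.6
eef_pos: [0.6187, -0.3191, 0.109]
orientation: [-0.003, 0.169, 0.986, 0.001]
wrist_force: [-0.1, 0.2, -0.5]
opening: 0.004
gripper_force: 0.0
```

```bash
python3 - <<'E'
from h import *
def tgt(deg,s=.07,d=.04,hw=.009):
    t=np.radians(deg); f=lambda s:(.043-s*np.cos(t)+d*np.sin(t),.058+s*np.sin(t)+d*np.cos(t))
    e=f(s); bx=max(e[0],f(.086)[0]) if deg>90 else e[0]
    return (round(bx+hw,4),0,round(e[1],4))
go(*[tgt(a) for a in (103,95,90,80,70,60,50,40,30,20,10,0)])
im=grab('top'); c=im['pixels'][165:275,345:500]; cv2.imwrite('pics/crop3.png',cv2.resize(c,None,fx=4,fy=4))
E
```

```text
t 2.6 box 0.1364 0.0033 0.109 F [-0.12  0.18 -0.46] open 0.0
(np.float64(0.1103), 0, np.float64(0.1172)) shift [ 0.0262 -0.0033 -0.0081] rot [ 0.12 -0.34  0.03]
(np.float64(0.0993), 0, np.float64(0.1242)) shift [ 0.0372 -0.0033 -0.015 ] rot [ 0.12 -0.34  0.03]
(np.float64(0.092), 0, np.float64(0.128)) shift [ 0.0445 -0.0033 -0.0188] rot [ 0.12 -0.34  0.03]
(np.float64(0.0792), 0, np.float64(0.1339)) shift [ 0.0574 -0.0033 -0.0246] rot [ 0.12 -0.34  0.03]
(np.float64(0.0656), 0, np.float64(0.1375)) shift [ 0.071  -0.0032 -0.0281] rot [ 0.12 -0.34  0.03]
(np.float64(0.0516), 0, np.float64(0.1386)) shift [ 0.085  -0.0032 -0.0291] rot [ 0.12 -0.34  0.03]
(np.float64(0.0376), 0, np.float64(0.1373)) shift [ 0.099  -0.0032 -0.0277] rot [ 0.12 -0.34  0.03]
(np.float64(0.0241), 0, np.float64(0.1336)) shift [ 0.1125 -0.0032 -0.024 ] rot [ 0.12 -0.34  0.03]
(np.float64(0.0114), 0, np.float64(0.1276)) shift [ 0.1251 -0.0032 -0.0179] rot [ 0.12 -0.34  0.03]
(np.float64(-0.0001), 0, np.float64(0.1195)) shift [ 0.1366 -0.0032 -0.0097] rot [ 0.12 -0.34  0.03]
(np.float64(-0.01), 0, np.float64(0.1095)) shift [ 0.1464 -0.0033  0.0003] rot [ 0.12 -0.34  0.03]
(np.float64(-0.018), 0, np.float64(0.098)) shift [ 0.1544 -0.0033  0.0119] rot [ 0.12 -0.34  0.03]
```

View pics/crop3.png

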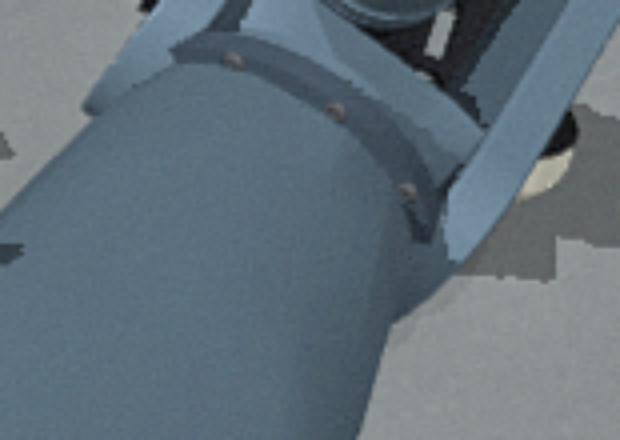

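>>> arm_command(
  series=[
    {"rx":0,"ry":0,"rz":0,"tx":0.015,"ty":0,"tz":0,"claw":0},
    {"rx":0,"ry":0,"rz":0,"tx":0.024,"ty":0,"tz":-0.002,"claw":0},
    {"rx":0,"ry":0,"rz":0,"tx":0.03,"ty":0,"tz":-0.005,"claw":0},
    {"rx":0,"ry":0,"rz":0,"tx":0.036,"ty":0,"tz":-0.009,"claw":0},
    {"rx":0,"ry":0,"rz":0,"tx":0.041,"ty":0,"tz":-0.012,"claw":0},
  ],
)

```text
t: 3.28
eef_pos: [0.5823, -0.3078, 0.1256]
orientation: [0.001, 0.169, 0.986, -0.0]
wrist_force: [1.4, -1.1, 0.8]
opening: 0.008
gripper_force: 0.5
```

```bash
python3 - <<'E'
from h import *
go((.0993,0,.1242))
im=grab('scene'); c=im['pixels'][100:260,180:340]; cv2.imwrite('pics/crop4.png',cv2.resize(c,None,fx=3.5,fy=3.5))
E
```

```text
t 3.275 box 0.0983 0.0018 0.1256 F [ 1.4  -1.12  0.78] open 0.01
(0.0993, 0, 0.1242) shift [-0.001  -0.0018  0.0014] rot [-0.03  0.08  0.  ]
```

View pics/crop4.png

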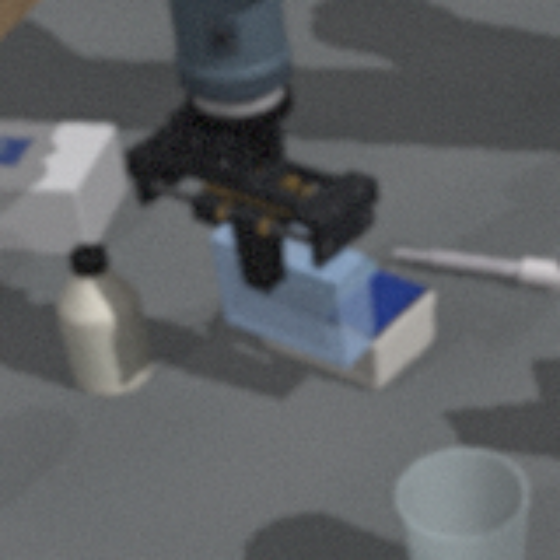

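The picture shows the closed fingers at (262,285), resting on the lid's rear face with the box in place. I'll follow the arc.

>>> arm_command(
  series=[
    {"rx":0,"ry":0,"rz":0,"tx":0.007,"ty":0,"tz":-0.004,"claw":0},
    {"rx":0,"ry":0,"rz":0,"tx":0.0135,"ty":0,"tz":-0.007,"claw":0},
    {"rx":0,"ry":0,"rz":0,"tx":0.02,"ty":0,"tz":-0.01,"claw":0},
    {"rx":0,"ry":0,"rz":0,"tx":0.0265,"ty":0,"tz":-0.012,"claw":0},
    {"rx":0,"ry":0,"rz":0,"tx":0.0335,"ty":0,"tz":-0.0135,"claw":0},
  ],
)

```text
t: 3.95
eef_pos: [0.5499, -0.2962, 0.138]
orientation: [-0.0, 0.169, 0.986, 0.0]
wrist_force: [0.9, -0.3, -0.2]
opening: 0.004
gripper_force: 0.2
```

```bash
python3 - <<'E'
from h import *
go((.0656,0,.1375),(.0516,0,.1386),(.0376,0,.1373))
E
```

```text
t 3.95 box 0.0639 0.0019 0.138 F [ 0.92 -0.31 -0.18] open 0.0
(0.0656, 0, 0.1375) shift [-0.0017 -0.0019  0.0005] rot [ 0.01 -0.02 -0.  ]
(0.0516, 0, 0.1386) shift [ 0.0123 -0.0019 -0.0006] rot [ 0.01 -0.02 -0.  ]
(0.0376, 0, 0.1373) shift [ 0.0263 -0.0019  0.0007] rot [ 0.01 -0.02 -0.  ]
```

>>> arm_command(
  series=[
    {"rx":0,"ry":0,"rz":0,"tx":0.0085,"ty":0,"tz":-0.001,"claw":0},
    {"rx":0,"ry":0,"rz":0,"tx":0.017,"ty":0,"tz":-0.001,"claw":0},
    {"rx":0,"ry":0,"rz":0,"tx":0.025,"ty":0,"tz":0,"claw":0},
    {"rx":0,"ry":0,"rz":0,"tx":0.0335,"ty":0,"tz":0.002,"claw":0},
    {"rx":0,"ry":0,"rz":0,"tx":0.0415,"ty":0,"tz":0.004,"claw":0},
  ],
)

```text
t: 4.58
eef_pos: [0.5108, -0.2823, 0.1338]
orientation: [-0.0, 0.169, 0.986, 0.0]
wrist_force: [0.1, -0.8, 0.7]
opening: 0.005
gripper_force: 0.1
```

```bash
python3 - <<'E'
from h import *
go((.0241,0,.1336),(.0114,0,.1276),(0,0,.1195))
im=grab('scene'); c=im['pixels'][100:260,180:340]; cv2.imwrite('pics/crop5.png',cv2.resize(c,None,fx=3.5,fy=3.5))
E
```

```text
t 4.575 box 0.0224 0.0019 0.1338 F [ 0.12 -0.78  0.66] open 0.0
(0.0241, 0, 0.1336) shift [-0.0017 -0.0019  0.0002] rot [ 0.   -0.01 -0.  ]
(0.0114, 0, 0.1276) shift [ 0.011  -0.0019  0.0062] rot [ 0.   -0.01 -0.  ]
(0, 0, 0.1195) shift [ 0.0224 -0.0019  0.0143] rot [ 0.   -0.01 -0.  ]
```

View pics/crop5.png

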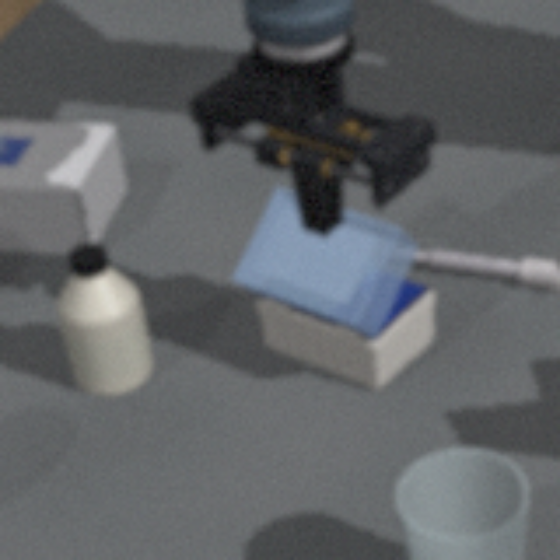

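The lid is now at about 40°, with the fingertips on its outer face at (320,225). The box's lower corner is still at (375,385), so it hasn't moved.

>>> arm_command(
  series=[
    {"rx":0,"ry":0,"rz":0,"tx":0.01,"ty":0,"tz":0.0045,"claw":0},
    {"rx":0,"ry":0,"rz":0,"tx":0.0195,"ty":0,"tz":0.0105,"claw":0},
    {"rx":0,"ry":0,"rz":0,"tx":0.0285,"ty":0,"tz":0.018,"claw":0},
    {"rx":0,"ry":0,"rz":0,"tx":0.035,"ty":0,"tz":0.025,"claw":0},
    {"rx":0,"ry":0,"rz":0,"tx":0.04,"ty":0,"tz":0.032,"claw":0},
  ],
)

```text
t: 5.25
eef_pos: [0.4731, -0.269, 0.1015]
orientation: [-0.0, 0.17, 0.986, 0.0]
wrist_force: [-0.5, 0.0, -0.4]
opening: 0.005
gripper_force: 0.1
```

```bash
python3 - <<'E'
from h import *
go((-.018,0,.098))
E
```

```text
t 5.25 box -0.0175 0.0019 0.1015 F [-0.46  0.04 -0.41] open 0.01
(-0.018, 0, 0.098) shift [ 0.0005 -0.0019  0.0035] rot [ 0.01 -0.02 -0.01]
```

>>> arm_command(
  series=[
    {"rx":0,"ry":0,"rz":0,"tx":0,"ty":0,"tz":0.001,"claw":0},
    {"rx":0,"ry":0,"rz":0,"tx":0,"ty":0,"tz":0.002,"claw":0},
    {"rx":0,"ry":0,"rz":0,"tx":0,"ty":0,"tz":0.003,"claw":0},
    {"rx":0,"ry":0,"rz":0,"tx":0,"ty":0,"tz":0.0035,"claw":0},
    {"rx":0,"ry":0,"rz":0,"tx":0,"ty":0,"tz":0.004,"claw":0},
  ],
)

```text
t: 5.88
eef_pos: [0.4738, -0.2694, 0.0984]
orientation: [0.0, 0.169, 0.986, -0.0]
wrist_force: [-2.0, 1.1, 4.8]
opening: 0.003
gripper_force: 2.6
```

>>> arm_command(
  series=[
    {"rx":0,"ry":0,"rz":0,"tx":0,"ty":0,"tz":0.0005,"claw":0},
    {"rx":0,"ry":0,"rz":0,"tx":0,"ty":0,"tz":0.001,"claw":0},
    {"rx":0,"ry":0,"rz":0,"tx":0,"ty":0,"tz":0.0015,"claw":0},
    {"rx":0,"ry":0,"rz":0,"tx":0,"ty":0,"tz":0.0015,"claw":0},
    {"rx":0,"ry":0,"rz":0,"tx":0,"ty":0,"tz":0.0015,"claw":0},
  ],
)

```text
t: 6.5
eef_pos: [0.4738, -0.2694, 0.0982]
orientation: [0.0, 0.169, 0.986, -0.0]
wrist_force: [-5.7, 3.2, 14.2]
opening: 0.004
gripper_force: 7.0
```

The lid is against a hard stop at 98 mm. Now I'll lift off and retreat clear.

>>> arm_command(
  series=[
    {"rx":0,"ry":0,"rz":0,"tx":0,"ty":0,"tz":-0.001,"claw":0},
    {"rx":0,"ry":0,"rz":0,"tx":0,"ty":0,"tz":-0.002,"claw":0},
    {"rx":0,"ry":0,"rz":0,"tx":0,"ty":0,"tz":-0.012,"claw":0},
    {"rx":0,"ry":0,"rz":0,"tx":0,"ty":0,"tz":-0.05,"claw":0},
    {"rx":0,"ry":0,"rz":0,"tx":0,"ty":0,"tz":-0.1,"claw":0},
  ],
)

```text
t: 7.12
eef_pos: [0.473, -0.2687, 0.1968]
orientation: [-0.001, 0.169, 0.986, 0.001]
wrist_force: [0.9, 0.1, -0.3]
opening: 0.005
gripper_force: 0.0
```

>>> arm_command(
  series=[
    {"rx":0,"ry":0,"rz":0,"tx":0.1,"ty":0.3,"tz":-0.05,"claw":0},
    {"rx":0,"ry":0,"rz":0,"tx":0.1,"ty":0.3,"tz":-0.05,"claw":0},
    {"rx":0,"ry":0,"rz":0,"tx":0.1,"ty":0.3,"tz":-0.05,"claw":0},
    {"rx":0,"ry":0,"rz":0,"tx":0.1,"ty":0.3,"tz":-0.05,"claw":0},
    {"rx":0,"ry":0,"rz":0,"tx":0.1,"ty":0.3,"tz":-0.05,"claw":0},
  ],
)

```text
t: 7.75
eef_pos: [0.4793, 0.0412, 0.2464]
orientation: [0.001, 0.17, 0.986, 0.0]
wrist_force: [1.5, -0.4, 0.5]
opening: 0.01
gripper_force: 0.0
```

```bash
python3 - <<'E'
from h import *
im=grab('top'); cv2.imwrite('pics/top2.png',im['pixels'])
P=cloud(im)
for n,z in(('rear',.03),('mid',0),('front',-.035)):
    for y in(-.05,0,.05):
        w=np.append(C+z*bxv+y*byv,.098); u,v=proj(im,w).round().astype(int); print(n,y,u,v,P[v,u].round(4))
go((-.018,0,.2))
E
```

```text
rear -0.05 421 225 [ 0.501  -0.3337  0.0996]
rear 0 400 217 [ 0.5184 -0.2871  0.0973]
rear 0.05 379 210 [ 0.5333 -0.2394  0.0987]
mid -0.05 417 238 [ 0.4718 -0.3252  0.0958]
mid 0 396 230 [ 0.4887 -0.2776  0.0984]
mid 0.05 375 222 [ 0.5062 -0.2309  0.0944]
front -0.05 412 252 [ 0.4403 -0.3135  0.0952]
front 0 391 244 [ 0.4571 -0.2662  0.0974]
front 0.05 369 237 [ 0.4718 -0.2169  0.0972]
t 7.8 box -0.1176 0.3028 0.2478 F [-1.32  4.17  0.46] open 0.0
(-0.018, 0, 0.2) shift [-0.0982 -0.3035  0.0465] rot [0.28 0.09 0.26]
```

View pics/top2.png

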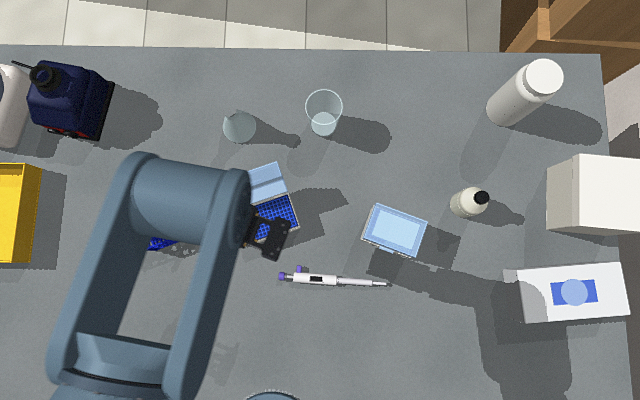

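The tips box, now at (394,230), is shut and level at about 98 mm, in the same place as before. The empty box at (270,205) is still open, and everything else in view is where it was. I'll settle and hand in.

>>> arm_command(
  series=[
    {"rx":0,"ry":0,"rz":0,"tx":0,"ty":0,"tz":-0.03,"claw":0},
    {"rx":0,"ry":0,"rz":0,"tx":0,"ty":0,"tz":-0.03,"claw":0},
    {"rx":0,"ry":0,"rz":0,"tx":0,"ty":0,"tz":-0.03,"claw":0},
    {"rx":0,"ry":0,"rz":0,"tx":0,"ty":0,"tz":-0.03,"claw":0},
    {"rx":0,"ry":0,"rz":0,"tx":0,"ty":0,"tz":-0.03,"claw":0},
  ],
)

```text
t: 8.43
eef_pos: [0.4791, 0.039, 0.2745]
orientation: [-0.001, 0.17, 0.985, 0.0]
wrist_force: [-0.6, -0.9, -0.3]
opening: 0.01
gripper_force: 0.0
```

```bash
python3 -c "
from workcell import job
print(job.finish_job())"
```

```text
the job is handed in; nothing more can be done
None
```

The box with tips is shut, pressed down to a hard stop at 98 mm and still in its place; the empty box is still open, nothing else in view moved, and the job was handed in at about 8.4 s.

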